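# Centre the wobbly candle holder on its plinth

### The arm

A 6-joint arm with a two-finger parallel gripper is mounted at the origin on the work surface. World frame = base frame: x ahead of the robot, y to its left, z up, the work surface at z = 0. Lengths are in m, angles in rad, forces in N, time in s.
With the tool pointing down it reaches from about 0.25 to 0.775 m from the base axis. Payload 4 kg.
Tool frame: the origin (TCP) lies midway between the tips of the shut fingers; the grasp point (between the pads) lies 19 mm behind it; z points along the fingers, y is the line along which they close (so a half turn about z gives the same grasp; the last joint's range is limited). The gripper opens to 85 mm and grips with 20 to 120 N. Pads are 22 mm wide; open, the fingers measure 114 mm over their backs; the gripper's body (76 mm by 85 mm) begins 54 mm behind the grasp point. The pads swing forward as they close: fully open they stand 13 mm farther back than shut.
Start: joints at [1.224, 0.087, 1.371, -0, 1.684, -0.103], TCP at [0.133, 0.534, 0.231] pointing down, gripper open.
Joint ranges: [-3.1, 3.1], [-0.76, 2.03], [0.27, 2.55], [-1.08, 4.22], [0.17, 2.65], [-2.57, 2.57]. Speed limits (rad/s): [2.79, 2.79, 3.14, 3.14, 3.14, 3.14].

### API

Orientations are given as a 3x3 rotation matrix whose columns are the frame's x, y, z axes.
In Python, from rig import sensors, viewer, job, spotter gives the robot as it stands.
- The arm moves only by the shell command python3 -m inch 'ROWS' [FORCE]. ROWS is JSON, one flat list of numbers, 5 for each row, row after row: the opening, from 0 (shut) to 1 (fully open), then the shift along the world's x, y, z in m, then the turn about the world's z in rad. In form: [fingers, dx, dy, dz, turn, fingers, dx, dy, dz, turn, ...]. A call has exactly 8 rows; each row is the pose to reach, as a shift and turn from the pose commanded when the call began; what a row does not reach only later rows make up. A row lasts 1/12 s, in which the tool goes at most 41.7 mm and 7.16 degrees, less where a joint would pass 70% of its speed; a pose out of reach is approached as far as the arm can. A call with a gripper value outside its range is refused whole. The fingers move at their own pace and stop on an object; FORCE is the grip in N (left out, the last holds). Time passes only in rows, so rows that repeat a pose let the fingers close, or fill a call up. It gives the time, the measured TCP pose, the force, the opening and the grip force at its end, in the units of the state.
- sensors.state(): the state, without advancing time (a new reading comes with each control period).
- viewer.snapshot(name): name is "scene" or "top"; returns a dict with "color" (400x640x3 uint8, blue, green, red), "z_map" (400x640 float32, m along the optical axis (not along the pixel's ray), 0 where there is no reading), "fx", "fy", "cx", "cy" (pixels), "k1" (the pictures are not rectified: a ray, as slopes to the right and down, at radius r is drawn at 1 + k1 r^2 times it, then the intrinsics apply), "cam_to_world" (4x4, takes a point from camera to world coordinates). Camera axes: x right, y down, z forward; pixel columns grow to the right and rows downward; lengths in m; the calibration is good to about 2 mm. A picture is of the moment at which its call begins.
- job.hand_in(): hands the job in; it is judged then, once.
Trained networks look in a picture, given as the dict that the camera call returned (one of the last four; its "shot" number tells which), for a name from the list of things; names that differ only in an ending like _2 or _b are one class to them, and where a whole thing is asked for, a point or a joint stands for the part that bears it (a point fixed in the world has none). Each returns a list of dicts, best first, with "confidence" (0 to 1); they miss things now and then, are a little off and sometimes report something else, mostly with a low value. They report only what shows in the picture. A call takes as long as a camera call. They do not tell look-alikes from the thing itself.
- spotter.search_frame(picture, label): "box" ([left, top, width, height] in pixels, round what is visible of it).
The state is a dict: "time_s": time; "qpos": joint angles; "qvel": joint speeds; "effort": joint torques, N m; "tcp_pos": TCP position; "tool_rot": TCP orientation; "wrist_force": force on the tool from outside, world axes, zero at the start; "ft_torque": the same for the moment, N m; "grip_width": finger opening in m; "grip_force": force on a finger pad.
Only numpy, scipy, OpenCV 4.12 (cv2) and the standard library are available. Lean on these libraries where they do the work, as an engineer would, in place of code of your own. Each camera call takes 0.05 s, during which the arm holds its last target. There are 200 camera calls.

### The job

The little brass candle holder stands off-centre on its round white marble plinth. Nudge it with light taps or gentle pushes of the fingers until it stands in the middle of the plinth, inside the dark inlaid ring with an even gap all round. It is wobbly: do not grip it or lift it, do not topple it or knock it off, and leave everything else where it is.

Things in the scene. Friction and masses are not known exactly. Their poses are not given: they have to be found in the camera images.
- holder: Loose pear-shaped brass candle holder with a white candle stub, round about z, 61 mm high, about 0.25 kg. Origin: centre of its underside. Foot 30 mm across; belly 44 mm (widest) 13 to 19 mm above the foot; waist 18 mm at 36 mm; cup 30 mm at 42 to 47 mm; candle 20 mm. Pushed slowly at the belly, up to 20 mm above the foot, it slides upright and stays put; pushed at cup or candle it topples.
- plinth: Heavy turned plinth of white marble that does not move, 46 mm high, round, its flat top 108 mm across and its foot 116 mm; it stands on the 12 mm thick board. Origin at the centre of its underside; its yaw means nothing. A thin dark ring, 64 mm across and flush with the top, is inlaid about its centre.
- plinth_top (a point): The centre of the plinth's flat top, 58 mm above the table; z up. The holder's origin belongs here.
- board: Fixed flat brown serving board under the plinth, 340 (x) by 380 (y) by 12 mm. Origin at the centre of its underside.
- red_light: Bystander: red tealight cup on the board, 62 mm across, 44 mm high. Origin under its centre.
- taster: Bystander: shallow steel tasting bowl on the board, 84 mm across, 26 mm high. Origin under its centre.
- stopper: Bystander: cork bottle stopper standing on the board, 36 mm across, 34 mm high. Origin under its centre.
- corkscrew: Bystander: folded waiter's corkscrew lying on the board along its own x, 140 by 20 mm, 14 mm high. Origin under its handle's centre.
- bottle_a: Bystander: green wine bottle standing on the table, 74 mm across, 285 mm high. Origin under its centre.
- bottle_b: Bystander: amber wine bottle standing on the table, 74 mm across, 285 mm high. Origin under its centre.
- tumbler: Bystander: glass tumbler standing on the table, 72 mm across, 90 mm high. Origin under its centre.
- tumbler2: Bystander: another such tumbler, 72 mm across, 90 mm high.
Mind the look-alikes: they are no part of the job. Several things have the shape of the holder; the one meant has the colours described above.

How it is judged:
By the outcome, as a careful person would: the job done as asked, in the order asked, and still so for the second after the job is handed in, with the robot touching nothing.
It also fails if it takes over 51 s, if anything falls off the work surface, if the arm or the gripper's body presses on something with over 40 N, if the wrist force passes 120 N, or if a joint passes its speed limit or range.

## Working session

There is one attempt and no reset: what is moved stays moved. The work goes in short steps, Python scripts to look and compute and a shell command to move; the robot and the scene stay as the last step left them, time stands still between calls to the robot, and variables do not carry over. Pictures are saved under pics/ and viewed, at most 10 in all, crops included, and the job is handed in when it is done.

```bash
mkdir -p pics; cat > h.py <<'E'
import numpy as np,cv2
from rig import sensors,viewer,job,spotter
def world(p,u,v,z=None):
    K=np.array([[p['fx'],0,p['cx']],[0,p['fy'],p['cy']],[0,0,1]],float)
    u=np.atleast_1d(u).astype(float);v=np.atleast_1d(v).astype(float)
    d=np.stack([(u-p['cx'])/p['fx'],(v-p['cy'])/p['fy']],1);s=d.copy()
    for _ in range(20): s=d/(1+p['k1']*(s**2).sum(1,keepdims=True))
    T=np.array(p['cam_to_world']);r=np.c_[s,np.ones(len(s))]@T[:3,:3].T
    if z is not None: t=(z-T[2,3])/r[:,2]
    else: t=p['z_map'][np.round(v).astype(int),np.round(u).astype(int)]
    return T[:3,3]+r*np.reshape(t,(-1,1))
E
python3 - <<'E'
from h import *
for n in ("scene","top"):
    p=viewer.snapshot(n);cv2.imwrite(f"pics/{n}0.png",p['color'])
    print(n,p['fx'],p['k1'],np.round(p['cam_to_world'],3).tolist())
    for l in ("holder","plinth","stopper","red_light"):
        for d in spotter.search_frame(p,l)[:4]:
            b=d['box'];u,v=b[0]+b[2]/2,b[1]+b[3]/2
            print(l,np.round(b),round(d['confidence'],2),np.round(world(p,u,v),3))
print(sensors.state()['tool_rot'],sensors.state()['time_s'])
E
```

```text
scene 479.14886998457354 0.03863528723726384 [[0.702, 0.37, -0.608, 1.387], [0.712, -0.352, 0.608, -0.839], [0.011, -0.86, -0.511, 0.78], [0.0, 0.0, 0.0, 1.0]]
holder [360. 230.  19.  27.] 0.76 [[ 0.758 -0.033  0.035]]
holder [296. 182.  11.  17.] 0.59 [[ 0.508 -0.043  0.094]]
holder [212. 221.  17.  25.] 0.58 [[ 0.445 -0.282  0.029]]
holder [355. 168.  13.  17.] 0.54 [[0.488 0.24  0.023]]
plinth [289. 186.  40.  36.] 0.71 [[ 1.387 -0.839  0.78 ]]
stopper [314. 174.  11.  10.] 0.5 [[0.421 0.114 0.037]]
red_light [360. 199.  19.  21.] 0.55 [[0.661 0.08  0.047]]
top 484.353653771408 -0.14991569960893708 [[0.12, -0.969, 0.214, 0.274], [-0.993, -0.117, 0.026, -0.014], [-0.0, -0.216, -0.976, 1.439], [0.0, 0.0, 0.0, 1.0]]
holder [329. 223.  18.  16.] 0.72 [[ 0.494 -0.038  0.105]]
holder [414. 197.  12.  16.] 0.72 [[ 0.608 -0.272  0.051]]
holder [235. 226.  15.  10.] 0.6 [[0.47  0.235 0.047]]
holder [335. 147.  13.  12.] 0.59 [[ 0.74  -0.025  0.045]]
plinth [310. 209.  35.  40.] 0.82 [[ 0.505 -0.011  0.058]]
stopper [272. 249.  14.  16.] 0.49 [[0.407 0.121 0.045]]
[[-9.70427306e-01  2.41393543e-01 -2.84731562e-05]
 [ 2.41393544e-01  9.70427305e-01 -5.81363690e-05]
 [ 1.35973841e-05 -6.32903560e-05 -9.99999998e-01]] 0.5
```

View pics/scene0.png

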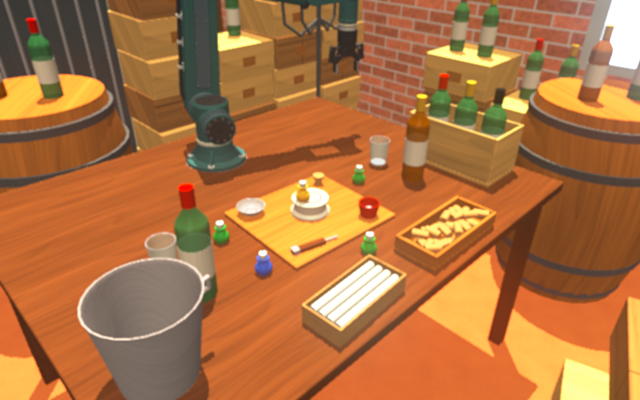

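View pics/top0.png

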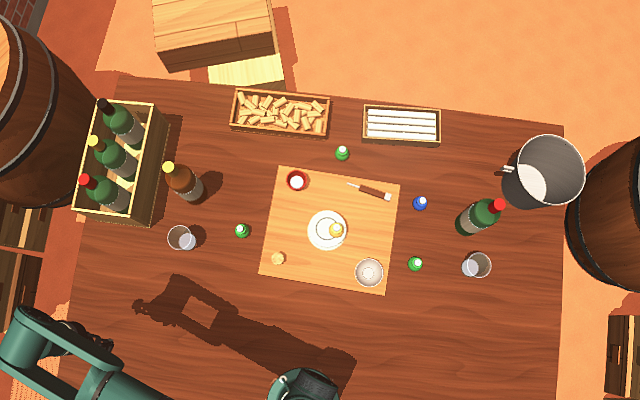

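The brass holder is on the plinth at top (336,230), scene (303,190). The look-alikes at top are green (342,153), (242,231) and (415,264), and blue (420,203). They stand on the table and I rule them out by colour. Next is a close crop and a measurement.

```bash
cat >> h.py <<'E'
def grid(p,z,c,h=.08,n=320):  # rectified patch of plane z; col->-y, row->-x (up = +x)
    T=np.linalg.inv(p['cam_to_world']);g=np.linspace(h,-h,n)
    Y,X=np.meshgrid(c[1]+g,c[0]+g)
    q=np.stack([X,Y,np.full_like(X,z)],-1)@T[:3,:3].T+T[:3,3]
    s=q[...,:2]/q[...,2:];s=s*(1+p['k1']*(s**2).sum(-1,keepdims=True))
    mu=(s[...,0]*p['fx']+p['cx']).astype(np.float32);mv=(s[...,1]*p['fy']+p['cy']).astype(np.float32)
    return cv2.remap(p['color'],mu,mv,cv2.INTER_CUBIC)
def cloud(p,c=(.505,-.02),r=.09):
    v,u=np.mgrid[0:400,0:640];w=world(p,u.ravel(),v.ravel());ok=(p['z_map'].ravel()>0)&(np.hypot(w[:,0]-c[0],w[:,1]-c[1])<r)
    return w[ok],p['color'].reshape(-1,3)[ok]
E
python3 - <<'E'
from h import *
ims=[]
for n in ("top","scene"):
    p=viewer.snapshot(n)
    w,c=cloud(p)
    t=w[(abs(w[:,2]-.058)<.006)]; print(n,"top",len(t),t.mean(0).round(4),(t.min(0)+t.max(0))[:2]/2,np.ptp(t,axis=0))
    h=w[w[:,2]>.068]; print("hold",len(h),h.mean(0).round(4),((h.min(0)+h.max(0))/2).round(4),np.ptp(h,axis=0),h[:,2].max())
    ims.append(grid(p,.058,(.505,-.015)))
cv2.imwrite("pics/crop1.png",np.hstack(ims))
E
```

```text
top top 856 [ 0.5051 -0.0036  0.0575] [ 0.50579033 -0.0087481 ] [0.10754865 0.10614084 0.01197329]
hold 182 [ 0.499  -0.0346  0.0962] [ 0.5022 -0.0344  0.0966] [0.04218905 0.04093698 0.05459862] 0.12393471944841683
scene top 441 [ 0.517  -0.0121  0.0575] [ 0.50505336 -0.00982037] [0.11043272 0.10981473 0.01191034]
hold 214 [ 0.5079 -0.0426  0.0923] [ 0.5052 -0.0391  0.0953] [0.04208983 0.04092892 0.05187766] 0.12122746976279875
```

View pics/crop1.png

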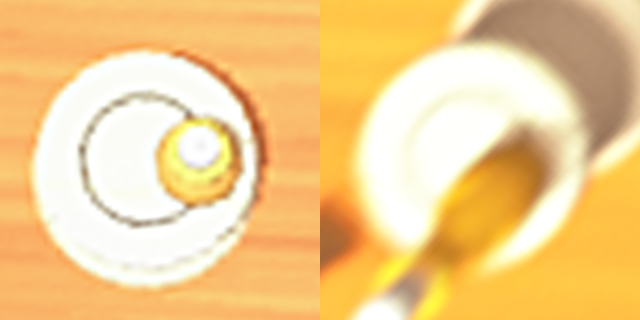

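The crop's left half is the top view, rectified at z = 0.058, 0.5 mm/px. It shows the brass holder with white candle at (200,160), right of the ring centred at (147,158). That puts the ring centre at about (0.506,-0.0085) and the holder at about (0.5015,-0.035). The push is 27 mm along (0.17,0.986), close to tool y after a 0.076 turn. I'll start behind the holder at about (0.492,-0.089).

```bash
python3 -m inch '[0,0.02,-0.034,0,0.076, 0,0.04,-0.069,0,0.076, 0,0.06,-0.104,0,0.076, 0,0.08,-0.139,0,0.076, 0,0.1,-0.173,0,0.076, 0,0.12,-0.208,0,0.076, 0,0.14,-0.242,0,0.076, 0,0.16,-0.277,0,0.076]' && python3 -m inch '[0,0.02,-0.034,0,0, 0,0.04,-0.069,0,0, 0,0.06,-0.104,0,0, 0,0.08,-0.139,0,0, 0,0.1,-0.173,0,0, 0,0.12,-0.208,0,0, 0,0.14,-0.242,0,0, 0,0.16,-0.277,0,0]'
```

```text
time_s: 1.27
tcp_pos: [0.2932, 0.2552, 0.2317]
tool_rot: [[-0.986, 0.166, 0.001], [0.166, 0.986, 0.001], [-0.001, 0.001, -1.0]]
wrist_force: [1.0, 0.5, 0.5]
grip_width: 0.0002
grip_force: 0.0
time_s: 1.93
tcp_pos: [0.4534, -0.0222, 0.2317]
tool_rot: [[-0.986, 0.167, 0.001], [0.167, 0.986, 0.0], [-0.001, 0.0, -1.0]]
wrist_force: [0.6, 1.1, 0.4]
grip_width: -0.0005
grip_force: 0.0
```

```bash
python3 -m inch '[0,0.019,-0.034,0,0, 0,0.039,-0.07,0,0, 0,0.039,-0.07,-0.03,0, 0,0.039,-0.07,-0.06,0, 0,0.039,-0.07,-0.09,0, 0,0.039,-0.07,-0.12,0, 0,0.039,-0.07,-0.145,0, 0,0.039,-0.07,-0.162,0]'; python3 - <<'E'
from h import *
p=viewer.snapshot("top");print(sensors.state()['tcp_pos'],sensors.state()['wrist_force'])
a=grid(p,.058,(.505,-.03));p=viewer.snapshot("scene");c=cv2.resize(p['color'][150:240,250:370],(480,320),interpolation=3)
cv2.imwrite("pics/c2.png",np.hstack([a,c]))
E
```

```text
time_s: 2.6
tcp_pos: [0.4901, -0.0899, 0.0663]
tool_rot: [[-0.986, 0.167, -0.004], [0.167, 0.986, 0.001], [0.004, 0.001, -1.0]]
wrist_force: [0.1, 0.3, -0.7]
grip_width: -0.0002
grip_force: 0.0
[ 0.48819425 -0.08927455  0.06328933] [-1.04476746  0.73115402 -1.67234852]
```

View pics/c2.png

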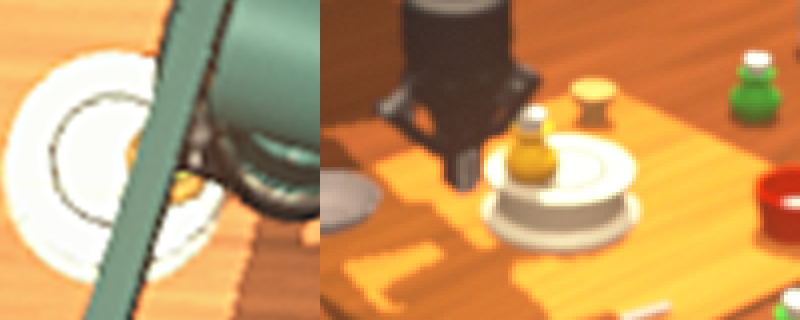

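The tool is down behind the holder, which is untouched. The finger tip shows at scene crop (460,180), with a clear gap. z is lower than commanded, so I'll let it settle, raise slightly and shift 3 mm in x.

```bash
python3 -m inch '[0,0.003,0,0.003,0, 0,0.003,0,0.003,0, 0,0.003,0,0.003,0, 0,0.003,0,0.003,0, 0,0.003,0,0.003,0, 0,0.003,0,0.003,0, 0,0.003,0,0.003,0, 0,0.003,0,0.003,0]'; python3 -c "
from h import *
s=sensors.state();print(s['tcp_pos'],s['wrist_force'])"
```

```text
time_s: 3.37
tcp_pos: [0.4948, -0.0902, 0.0725]
tool_rot: [[-0.986, 0.167, 0.0], [0.167, 0.986, 0.0], [-0.0, 0.0, -1.0]]
wrist_force: [1.2, 1.0, -0.5]
grip_width: -0.0002
grip_force: 0.0
[ 0.49477055 -0.09023181  0.0724612 ] [ 1.15092927  0.99244036 -0.45885491]
```

```bash
python3 -m inch '[0,-0.002,0.002,-0.001,0, 0,-0.001,0.004,-0.003,0, 0,-0.001,0.006,-0.003,0, 0,-0.001,0.008,-0.003,0, 0,0,0.01,-0.003,0, 0,0,0.012,-0.003,0, 0,0,0.0135,-0.003,0, 0,0.0005,0.015,-0.003,0]'; python3 -m inch '[0,0.0003,0.0015,0,0, 0,0.0005,0.003,0,0, 0,0.0008,0.0045,0,0, 0,0.001,0.006,0,0, 0,0.0013,0.0075,0,0, 0,0.0015,0.009,0,0, 0,0.0018,0.0105,0,0, 0,0.002,0.012,0,0]';  python3 - <<'E'
from h import *
p=viewer.snapshot("scene");c=cv2.resize(p['color'][160:230,260:350],(720,560),interpolation=2)
cv2.imwrite("pics/c3.png",c)
w,k=cloud(p);h=w[(w[:,2]>.068)&(k[:,2]>k[:,0]*1.6)&(k[:,2]>120)];print(len(h),(h.min(0)+h.max(0))/2,np.ptp(h,axis=0))
E
```

```text
time_s: 4.03
tcp_pos: [0.4953, -0.0751, 0.0694]
tool_rot: [[-0.986, 0.167, -0.0], [0.167, 0.986, -0.0], [0.0, -0.0, -1.0]]
wrist_force: [0.3, -0.1, -0.3]
grip_width: -0.0002
grip_force: 0.4
time_s: 4.7
tcp_pos: [0.4975, -0.0636, 0.0696]
tool_rot: [[-0.986, 0.167, 0.0], [0.167, 0.986, -0.001], [-0.001, -0.001, -1.0]]
wrist_force: [-0.1, -2.7, 1.6]
grip_width: -0.0002
grip_force: 1.4
298 [ 0.50122631 -0.05716219  0.21588741] [0.07306651 0.10179636 0.29462533]
```

View pics/c3.png

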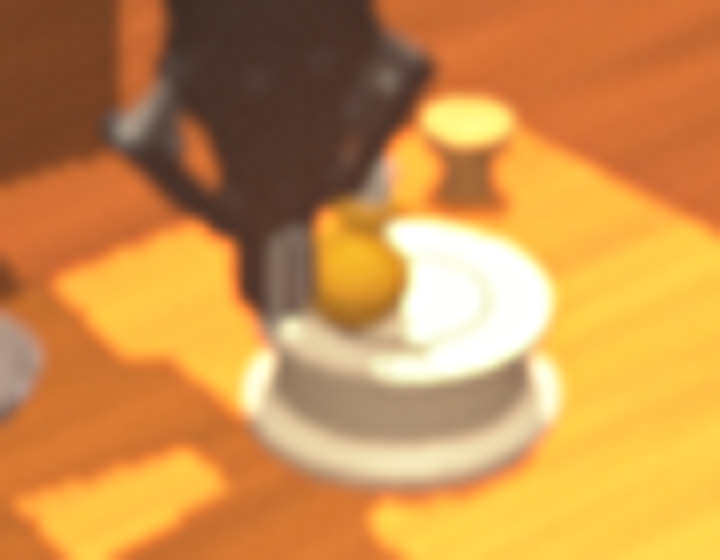

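The finger is in contact with the belly at (315,275) and the holder is upright and sliding. I'll push 12 mm more, then back off and measure.

```bash
python3 -m inch '[0,0.0003,0.0015,0,0, 0,0.0005,0.003,0,0, 0,0.0008,0.0045,0,0, 0,0.001,0.006,0,0, 0,0.0013,0.0075,0,0, 0,0.0015,0.009,0,0, 0,0.0018,0.0105,0,0, 0,0.002,0.012,0,0]'; python3 -m inch '[0,0,0,0,0, 0,0,0,0,0, 0,-0.001,-0.005,0,0, 0,-0.004,-0.025,0,0, 0,-0.005,-0.06,0.01,0, 0,-0.005,-0.1,0.03,0, 0,-0.005,-0.14,0.05,0, 0,-0.005,-0.17,0.05,0]';  cat >> h.py <<'E'
def look(f):
    p=viewer.snapshot("top");w,k=cloud(p,(.505,-.01),.053)
    h=w[(w[:,2]>.066)&(w[:,2]<.13)];print("depth",len(h),((h.min(0)+h.max(0))/2).round(4),np.ptp(h,axis=0).round(3))
    t=w[abs(w[:,2]-.058)<.005]
    g=grid(p,.058,(.505,-.01),.065,520);g2=grid(p,.119,(.505,-.01),.065,520) # 0.25mm/px
    hsv=cv2.cvtColor(g,cv2.COLOR_BGR2HSV);m=((hsv[...,1]>90)&(hsv[...,0]<40)).astype(np.uint8)*255
    yy,xx=np.mgrid[:520,:520];m[np.hypot(xx-260,yy-260)>190]=0
    n,l,s,c=cv2.connectedComponentsWithStats(m);i=1+s[1:,4].argmax();print("brass blob",s[i],c[i])
    cv2.imwrite(f,g);print(sensors.state()['tcp_pos'])
E
python3 -c "
from h import *
look('pics/c4.png')"
```

```text
time_s: 5.42
tcp_pos: [0.4994, -0.0512, 0.0695]
tool_rot: [[-0.986, 0.167, 0.0], [0.167, 0.986, -0.0], [-0.0, -0.0, -1.0]]
wrist_force: [-0.6, -3.4, 1.8]
grip_width: 0.0002
grip_force: 1.8
time_s: 6.08
tcp_pos: [0.4956, -0.2232, 0.1225]
tool_rot: [[-0.986, 0.166, 0.005], [0.166, 0.986, -0.001], [-0.005, -0.0, -1.0]]
wrist_force: [1.2, -0.3, 0.3]
grip_width: 0.0001
grip_force: 0.0
depth 185 [ 0.5076 -0.0016  0.0956] [0.049 0.077 0.059]
brass blob [  209   160   178   181 18188] [301.13591379 262.55992962]
[ 0.49507733 -0.22998012  0.1218417 ]
```

View pics/c4.png

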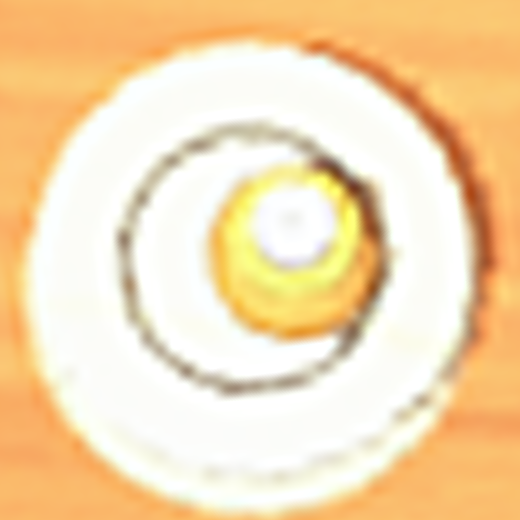

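Ring centre is at (254,257), giving (0.506,-0.0085). The holder is upright, with its belly centre at column ~298 and candle at (293,226), giving about (0.504,-0.0185). About 10 mm remains, along the same direction as before. I'll return along the retreat path and push on.

```bash
python3 -m inch '[0,0,0.03,0,0, 0,0,0.07,-0.02,0, 0,0,0.11,-0.04,0, 0,0.001,0.14,-0.05,0, 0,0.003,0.155,-0.05,0, 0,0.004,0.16,-0.05,0, 0,0.0045,0.163,-0.05,0, 0,0.0045,0.165,-0.05,0]'; python3 -m inch '[0,0.0005,0.002,0,0, 0,0.0005,0.004,0,0, 0,0.0005,0.0055,0,0, 0,0.0008,0.007,0,0, 0,0.001,0.0085,0,0, 0,0.0013,0.01,0,0, 0,0.0016,0.0115,0,0, 0,0.0018,0.0125,0,0]'; python3 -m inch '[0,0.0002,0.001,0,0, 0,0.0003,0.0018,0,0, 0,0.0003,0.0018,0,0, 0,-0.001,-0.005,0,0, 0,-0.004,-0.03,0,0, 0,-0.005,-0.07,0.01,0, 0,-0.005,-0.11,0.03,0, 0,-0.005,-0.15,0.05,0]'; python3 -m inch '[0,0,-0.03,0,0,0,0,-0.03,0,0,0,0,-0.03,0,0,0,0,-0.03,0,0,0,0,-0.03,0,0,0,0,-0.03,0,0,0,0,-0.03,0,0,0,0,-0.03,0,0]';  python3 -c "
from h import *
look('pics/c5.png')"
```

```text
time_s: 6.8
tcp_pos: [0.499, -0.0565, 0.0695]
tool_rot: [[-0.986, 0.167, 0.0], [0.167, 0.986, -0.0], [-0.0, -0.0, -1.0]]
wrist_force: [-0.1, -1.4, -0.6]
grip_width: -0.0003
grip_force: 0.3
time_s: 7.47
tcp_pos: [0.5009, -0.0441, 0.0698]
tool_rot: [[-0.986, 0.167, 0.001], [0.167, 0.986, -0.001], [-0.001, -0.001, -1.0]]
wrist_force: [-0.4, -3.2, 3.6]
grip_width: -0.0
grip_force: 2.1
time_s: 8.13
tcp_pos: [0.4942, -0.1882, 0.1151]
tool_rot: [[-0.986, 0.166, -0.003], [0.166, 0.986, 0.004], [0.004, 0.003, -1.0]]
wrist_force: [2.3, 0.3, 0.3]
grip_width: 0.0001
grip_force: 0.0
time_s: 8.8
tcp_pos: [0.4956, -0.2173, 0.1164]
tool_rot: [[-0.986, 0.166, -0.0], [0.166, 0.986, 0.0], [0.0, 0.0, -1.0]]
wrist_force: [0.6, 0.3, 0.6]
grip_width: 0.0001
grip_force: 0.0
depth 182 [ 0.5059 -0.0109  0.0973] [0.042 0.041 0.055]
brass blob [  173   161   176   174 17430] [261.96397017 257.95278256]
[ 0.49565227 -0.21749828  0.11649406]
```

View pics/c5.png

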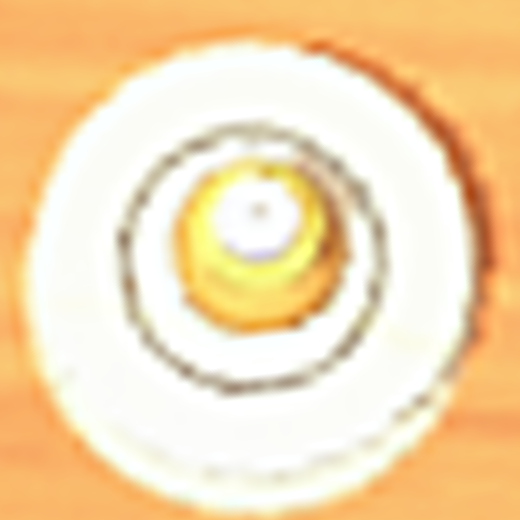

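The holder is now inside the ring, nearly concentric: belly columns 173 to 349, bottom row 335, candle at (257,216), ring ~(254,257). To get the residual I'll fit the ring and the projected silhouette in the same top picture.

```bash
cat >> h.py <<'E'
from scipy.optimize import minimize
def proj(p,q):
    T=np.linalg.inv(p['cam_to_world']);q=q@T[:3,:3].T+T[:3,3];s=q[:,:2]/q[:,2:]
    s=s*(1+p['k1']*(s**2).sum(1,keepdims=True));return s*[p['fx'],p['fy']]+[p['cx'],p['cy']]
def fit():
    p=viewer.snapshot("top");c=np.array([.505,-.01])
    g=cv2.cvtColor(grid(p,.058,c,.065,520),cv2.COLOR_BGR2GRAY).astype(float);a=np.linspace(0,2*np.pi,360,endpoint=False)
    def ringcost(q):
        rr=q[2];x=260-(q[1]-c[1])/.00025;y=260-(q[0]-c[0])/.00025
        return cv2.remap(g.astype(np.float32),(x+rr/.00025*np.cos(a)).astype(np.float32)[None],(y+rr/.00025*np.sin(a)).astype(np.float32)[None],1).mean()
    r=min((minimize(ringcost,[.506+i,-.0085+j,.032],method='Nelder-Mead',options=dict(initial_simplex=[[.506+i,-.0085+j,.032],[.508+i,-.0085+j,.032],[.506+i,-.0065+j,.032],[.506+i,-.0085+j,.033]])) for i in(-.001,.001) for j in(-.001,.001)),key=lambda r:r.fun)
    print("ring",r.x.round(4),r.fun)
    S=8;u0,v0=290,195;crop=cv2.resize(p['color'][v0:v0+60,u0:u0+70],None,fx=S,fy=S,interpolation=2)
    hsv=cv2.cvtColor(crop,cv2.COLOR_BGR2HSV);brass=(hsv[...,1]>90)&(hsv[...,0]<40)
    prof=[(0,.015),(.013,.022),(.019,.022),(.036,.009),(.042,.015),(.047,.015)]
    t=np.linspace(0,2*np.pi,60)
    def sil(x,y,pr):
        m=np.zeros(crop.shape[:2],np.uint8)
        for z,R in pr:
            q=proj(p,np.c_[x+R*np.cos(t),y+R*np.sin(t),np.full(60,.058+z)])
            q=((q-[u0,v0]+.5)*S-.5)
            cv2.fillPoly(m,[np.round(q*16).astype(np.int32)],1,shift=4)
        return m>0
    near=sil(*r.x[:2],[(.0,.029),(.04,.025)])
    best=[]
    for x in np.arange(.496,.5141,.0005):
        for y in np.arange(-.02,.004,.0005):
            m=sil(x,y,prof);mc=sil(x,y,[(.061,.010)])
            best.append((((m&~mc)^(brass&near&~mc)).sum()/S/S+1e-9,x,y))
    best.sort();B=np.array(best[:8]);print("hold",B[:3].round(4).tolist(),B[:,1:].mean(0).round(4))
    print("residual mm",((r.x[:2]-B[:,1:].mean(0))*1000).round(1))
E
python3 -c "
from h import *
fit()"
```

```text
ring [ 0.5049 -0.0079  0.0319] 177.81301879882812
hold [[21.7813, 0.5045, -0.01], [21.9688, 0.505, -0.01], [22.0156, 0.505, -0.0095]] [ 0.5051 -0.0101]
residual mm [-0.1  2.2]
```

Residual is about +2 mm in y and 0 in x. One last gentle 2 mm nudge.

```bash
python3 -m inch '[0,0,0.03,0,0, 0,0,0.07,-0.02,0, 0,0,0.11,-0.04,0, 0,0.001,0.145,-0.05,0, 0,0.003,0.165,-0.05,0, 0,0.0045,0.172,-0.05,0, 0,0.005,0.175,-0.05,0, 0,0.005,0.177,-0.05,0]'; python3 -m inch '[0,0.0002,0.001,0,0, 0,0.0003,0.002,0,0, 0,0.0005,0.003,0,0, 0,0.0005,0.004,0,0, 0,0.0005,0.005,0,0, 0,0.0005,0.0058,0,0, 0,0.0005,0.0064,0,0, 0,0.0005,0.0068,0,0]'; python3 -m inch '[0,0,0,0,0, 0,0,0,0,0, 0,-0.001,-0.005,0,0, 0,-0.004,-0.03,0,0, 0,-0.005,-0.07,0.01,0, 0,-0.005,-0.11,0.03,0, 0,-0.005,-0.15,0.05,0, 0,-0.005,-0.18,0.05,0]'; python3 -m inch '[0,0,0,0,0,0,0,0,0,0,0,0,0,0,0,0,0,0,0,0,0,0,0,0,0,0,0,0,0,0,0,0,0,0,0,0,0,0,0,0]';  python3 -c "
from h import *
look('pics/c6.png');fit()"
```

```text
time_s: 9.57
tcp_pos: [0.5012, -0.0418, 0.0672]
tool_rot: [[-0.986, 0.166, 0.001], [0.166, 0.986, -0.001], [-0.001, -0.001, -1.0]]
wrist_force: [0.0, -1.4, -0.3]
grip_width: 0.0001
grip_force: 0.8
time_s: 10.23
tcp_pos: [0.5012, -0.0346, 0.0667]
tool_rot: [[-0.986, 0.167, 0.0], [0.167, 0.986, -0.0], [-0.0, -0.0, -1.0]]
wrist_force: [0.4, -1.8, 0.7]
grip_width: -0.0001
grip_force: 1.0
time_s: 10.9
tcp_pos: [0.4976, -0.2168, 0.1203]
tool_rot: [[-0.986, 0.167, 0.006], [0.167, 0.986, -0.002], [-0.006, -0.001, -1.0]]
wrist_force: [1.1, 0.0, 1.0]
grip_width: -0.0
grip_force: 0.0
time_s: 11.57
tcp_pos: [0.4962, -0.2138, 0.1165]
tool_rot: [[-0.986, 0.166, -0.0], [0.166, 0.986, 0.0], [0.0, 0.0, -1.0]]
wrist_force: [-0.6, -0.6, 0.8]
grip_width: -0.0001
grip_force: 0.0
depth 184 [ 0.5075 -0.0072  0.094 ] [0.041 0.051 0.056]
brass blob [  128   151   193   178 18822] [227.51466369 248.16523218]
[ 0.49616771 -0.21396794  0.1166019 ]
ring [ 0.5048 -0.0083  0.0318] 174.56272888183594
hold [[18.1563, 0.507, -0.0025], [18.25, 0.507, -0.002], [18.8906, 0.5065, -0.0025]] [ 0.5069 -0.0024]
residual mm [-2.1 -5.8]
```

View pics/c6.png

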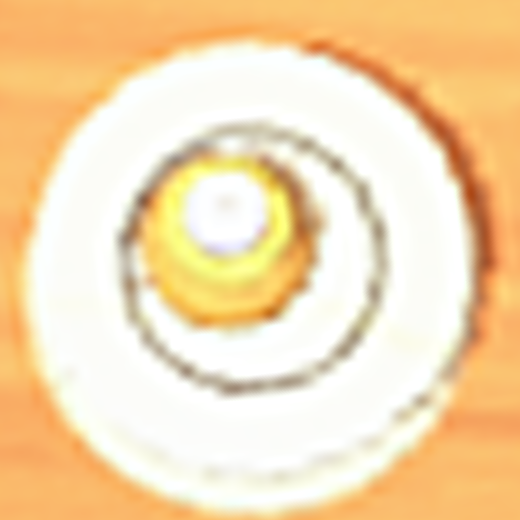

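The nudge overshot. The commanded pose had drifted from my bookkeeping (TCP reached -0.0346, not -0.0403). The holder is now at (225,~250), about 6 mm too far in +y and ~1.5 mm in +x. I'll tap it back from the +y side, this time re-reading the measured TCP before the final stroke. Contact is at about TCP (0.514,0.029), final about (0.5128,0.023).

```bash
python3 -m inch '[0,0,0,0.035,-0.07, 0,0.003,0.025,0.06,-0.07, 0,0.007,0.065,0.06,-0.07, 0,0.011,0.105,0.06,-0.07, 0,0.015,0.145,0.06,-0.07, 0,0.018,0.185,0.06,-0.07, 0,0.021,0.225,0.06,-0.07, 0,0.023,0.264,0.06,-0.07]'; python3 -m inch '[0,0,0,0,0, 0,0,0,-0.03,0, 0,0,0,-0.06,0, 0,0,0,-0.085,0, 0,0,0,-0.1,0, 0,0,0,-0.107,0, 0,0,0,-0.107,0, 0,0,0,-0.107,0]';python3 -m inch '[0,0,0,0,0,0,0,0,0,0,0,0,0,0,0,0,0,0,0,0,0,0,0,0,0,0,0,0,0,0,0,0,0,0,0,0,0,0,0,0]'
```

```text
time_s: 12.33
tcp_pos: [0.519, 0.0516, 0.1769]
tool_rot: [[-0.972, 0.236, 0.001], [0.236, 0.972, 0.0], [-0.001, 0.0, -1.0]]
wrist_force: [1.1, 0.4, -1.0]
grip_width: 0.0001
grip_force: 0.0
time_s: 13.0
tcp_pos: [0.5195, 0.0493, 0.0702]
tool_rot: [[-0.972, 0.236, 0.001], [0.236, 0.972, 0.0], [-0.001, 0.0, -1.0]]
wrist_force: [-0.3, -0.4, 0.2]
grip_width: -0.0002
grip_force: 0.0
time_s: 13.67
tcp_pos: [0.519, 0.0495, 0.0696]
tool_rot: [[-0.972, 0.236, -0.0], [0.236, 0.972, 0.0], [0.0, 0.0, -1.0]]
wrist_force: [0.4, 0.1, -0.1]
grip_width: -0.0001
grip_force: 0.0
```

Approach to y ≈ 0.031, just short of contact, and check.

```bash
python3 -m inch '[0,-0.001,-0.005,0,0, 0,-0.002,-0.01,0,0, 0,-0.003,-0.013,0,0, 0,-0.004,-0.0155,0,0, 0,-0.004,-0.017,0,0, 0,-0.0045,-0.018,0,0, 0,-0.0045,-0.018,0,0, 0,-0.0045,-0.018,0,0]'
```

```text
time_s: 14.33
tcp_pos: [0.5146, 0.0315, 0.0697]
tool_rot: [[-0.972, 0.236, 0.0], [0.236, 0.972, 0.0], [-0.0, 0.0, -1.0]]
wrist_force: [-0.4, 0.4, -0.4]
grip_width: -0.0003
grip_force: 0.4
```

```bash
python3 -m inch '[0,-0.0003,-0.0012,0,0, 0,-0.0006,-0.0024,0,0, 0,-0.0009,-0.0036,0,0, 0,-0.0012,-0.0048,0,0, 0,-0.0015,-0.006,0,0, 0,-0.0017,-0.007,0,0, 0,-0.0019,-0.0078,0,0, 0,-0.0019,-0.0078,0,0]'; python3 -m inch '[0,0,0,0,0, 0,0.001,0.005,0,0, 0,0.005,0.025,0,0, 0,0.006,0.05,0.01,0, 0,0.006,0.09,0.04,0, 0,0.006,0.13,0.06,0, 0,0.006,0.17,0.08,0, 0,0.006,0.2,0.08,0]';  python3 -m inch '[0,0,0.02,0,0,0,0,0.02,0,0,0,0,0.02,0,0,0,0,0.02,0,0,0,0,0.02,0,0,0,0,0.02,0,0,0,0,0.02,0,0,0,0,0.02,0,0]';python3 -c "
from h import *
look('pics/c7.png');fit()"
```

```text
time_s: 15.0
tcp_pos: [0.5127, 0.0237, 0.0697]
tool_rot: [[-0.972, 0.236, 0.0], [0.236, 0.972, 0.0], [-0.0, 0.0, -1.0]]
wrist_force: [0.2, 2.4, 1.2]
grip_width: -0.0002
grip_force: 1.3
time_s: 15.67
tcp_pos: [0.52, 0.2233, 0.1528]
tool_rot: [[-0.972, 0.237, 0.005], [0.237, 0.972, -0.0], [-0.005, 0.001, -1.0]]
wrist_force: [0.7, 0.0, 0.5]
grip_width: -0.0002
grip_force: 0.0
time_s: 16.33
tcp_pos: [0.5188, 0.2412, 0.1493]
tool_rot: [[-0.972, 0.237, -0.0], [0.237, 0.972, -0.0], [0.0, -0.0, -1.0]]
wrist_force: [0.6, -0.4, 0.4]
grip_width: 0.0005
grip_force: 0.0
depth 183 [ 0.5055 -0.0081  0.0989] [0.042 0.041 0.055]
brass blob [  162   155   176   180 17176] [251.74889381 257.60281789]
[0.51884236 0.24139031 0.14937363]
ring [ 0.505 -0.008  0.032] 178.37184143066406
hold [[23.1719, 0.5055, -0.0075], [23.875, 0.506, -0.0075], [23.9063, 0.505, -0.0075]] [ 0.5054 -0.0074]
residual mm [-0.4 -0.5]
```

View pics/c7.png

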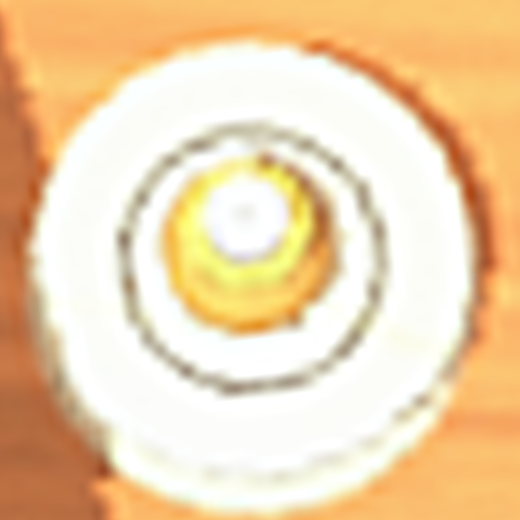

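The holder is upright with its belly centred at column ~250 against the ring's ~254. The residual is about 0.6 mm, within measurement error, and the robot is clear.

```bash
python3 -c "
from h import *
print(job.hand_in())"
```

```text
the job is handed in; nothing more can be done
None
```

The brass holder stands upright inside the dark ring, within about 1 mm of the centre of the plinth as measured. One nudge overshot by about 6 mm and was tapped back. The arm was clear of everything, and the job was handed in at about 16 s.

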